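# Hang the test plate in the plating cell

## Task

Take the test plate by its black grip off the drip stand and hang it in the plating cell: lower it between the two plates already hanging there, hook it over the empty middle bar, feel along the bar for its contact notch, and press the hook down gently until it is fully home on the floor of the notch, between the spring jaws. Do not knock, push along or unhook the two hanging plates, never force anything, and leave the plate hanging there upright.

Things in the scene. Friction and masses are not known exactly. Their poses are not given: they have to be found in the camera images.
- tank: Plating cell: open clear tank, 132 x 148 mm over its grey rim, fixed, empty. Origin: centre of its underside. Three flat copper bars (6 mm thick along x, 18 mm tall, along y) lie across it at x = -30, 0, +30 mm, tops at z = 110 mm. Outer bars carry the hanging plates, the middle one is empty. Rim and cradles stay below the bar tops; black knobs at the -y bar ends (y < -64 mm) rise to 121 mm.
- mid_bar (a point): Middle of the empty bar's top edge, fixed to the cell (x = 0, y = 0, z = 110 mm there; same axes). The bar was clamped by hand: the centre of its one notch lies up to 22 mm to either side of this point along y, not measured; it must be seen or felt. Slide over the bar top with a few N of downward push; friction is about 0.6.
- notch_floor (a point): A point of the cell 13 mm below mid_bar: height of the notch floor. The notch is 18 mm wide; round brass spring jaws in its sides, 1.5 mm below the bar top, leave 14 mm. A hook sliding along sinks 1 to 2 mm on the edge, drops 8 to 10 mm once within 2 mm of the centre, and stops on the jaws 3 to 4 mm short. Then 5 to 15 N presses it to the floor. A push over 35 N is forcing.
- drip_stand: Drip stand, fixed: dark base 110 x 140 x 12 mm with two posts and a flat steel bar (6 mm thick along x, 18 mm tall, along the stand's y, at x = 0), bar top 125 mm above the origin; black post caps at y = +-58 mm rise to 127 mm. Origin: centre of its underside. The test plate hangs on it at the start, facing as the stand does.
- plate_grip (a point): Centre of the test plate's black grip, a block 14 mm (x) by 24 mm (y, grip across this) by 36 mm tall on a stem above the hook; the only hanging plate with a grip. z up. 50 mm above plate_hook. The plate weighs 0.13 to 0.21 kg.
- plate_hook (a point): Middle of the test plate's hook underside, which rests on the bar: a tongue 10 mm wide (y) that widens to 17 mm in its first 8 mm of height. The hook is 15 mm over all along x, inside 9 mm (bar 6). Its back leg (x = 4.5 to 7.5 mm) reaches 10 mm below this point, its front strip (x = -7.5 to -4.5 mm) 39 mm below, then turns back to the plate at x = 0.
- plate_blade (a point): Centre of the steel plate proper, 62 mm below plate_hook: 60 (y) x 52 (z) x 3 mm, straight under the bar when hung. To pass a bar: raise the hook 11 to 17 mm over its rest on the bar top (leg clear, plate still below the bar), shift along -x by 6 to 14 mm (10 is mid-gap in the cell), then straight up; onto a bar, the reverse.
- front_plate_hook (a point): Underside of the hook (110 mm above the cell's origin) of the plate that hangs on the bar at x = -30 mm. Same hook and plate as the test plate, but no grip: it rises only 10 mm above the bar top. Loose, 0.2 kg, just hung on the bar.
- back_plate_hook (a point): The same point of the like plate on the bar at x = +30 mm.

How it is judged:
On the way, in this order (a step that is already met when the one before it is completed fails the run):
1. the test plate is lifted clear of the drip stand (height (world z) of plate_hook above 0.16 m and contact force between test_plate and drip_stand below 0.05 N), for 0.1 s.
2. its hook is over the middle bar (x of plate_hook in the frame of tank between -0.004 and 0.004 m and z of plate_hook in the frame of tank below 0.114 m), for 0.1 s.
At the end, for the whole second after the job is handed in: The test plate hangs at rest, upright within 0.08 rad, over the middle bar, its hook home in the notch (underside at most 1.7 mm above the notch floor, within 4 mm of the bar's middle); both other plates still hang on their bars within 8 mm of where they were (z of plate_hook in the frame of tank between 0.094 and 0.0987 m and x of plate_hook in the frame of tank between -0.004 and 0.004 m and y of plate_hook in the frame of tank between -0.03 and 0.03 m and angle between plate_grip's own z axis and vertical below 0.08 rad and linear speed of test_plate below 0.02 m/s and z of front_plate_hook in the frame of tank between 0.107 and 0.113 m and z of back_plate_hook in the frame of tank between 0.107 and 0.113 m and distance of each of front_plate_hook, back_plate_hook from where it was at the start of the episode below 0.008 m); the robot touches nothing.
It fails at once if a hanging neighbour plate is shoved more than 8 mm or unhooked (distance of any of front_plate_hook, back_plate_hook from where it was at the start of the episode above 0.008 m).
It fails at once if the test plate is pushed against a neighbour with more than 6 N (contact force between test_plate and front_plate above 6 N or contact force between test_plate and back_plate above 6 N).
It fails at once if the test plate is forced against the cell with more than 40 N (contact force between test_plate and tank above 40 N).
It also fails if it takes over 64 s, if anything falls off the work surface, if the arm or the gripper's body presses on something with over 40 N, if the wrist force passes 120 N, or if a joint passes its speed limit or range.

## Robot

A 6-joint arm with a two-finger parallel gripper is mounted at the origin on a cart in front of the work surface, level with it; the furniture and walls round the work are solid. World frame = base frame: x ahead of the robot, y to its left, z up, the work surface at z = 0. Lengths are in m, angles in rad, forces in N, time in s.
With the tool pointing down it reaches from about 0.35 to 0.975 m from the base axis. Payload 4.9 kg.
Tool frame: the origin (TCP) lies at the very end of the fingers, on their centre line; the grasp point (between the pads) lies manip.grip_point_offset behind it (manip.grip_point_offset is the distance from the TCP to the grasp point, in m); z points along the fingers, y is the line along which they close (so a half turn about z gives the same grasp; the last joint's range is limited). The gripper opens to 85 mm and grips with 20 to 120 N. Pads are 22 mm wide; open, the fingers measure 114 mm over their backs; the gripper's body (76 mm by 85 mm) begins 54 mm behind the grasp point. The pads swing forward as they close: fully open they stand 13 mm farther back than shut.
Start: joints at [1.092, 0.053, 1.613, -0, 1.476, -0.119], TCP at [0.22, 0.585, 0.231] pointing down, gripper open.
Joint ranges: [-3.01, 3.01], [-1.01, 2.22], [0.06, 2.58], [-1.02, 4.17], [0.09, 2.62], [-3.14, 3.14]. Speed limits (rad/s): [2.57, 2.57, 3.14, 3.14, 3.14, 3.14].

## Interface

Orientations are given as a unit quaternion [w, x, y, z].
In Python, from plant import manip gives the robot as it stands.
- The arm moves only by the shell command python3 -m crank 'ROWS' [OPENING]. ROWS is JSON, a list of rows, each an object of numbers: "x", "y", "z": the shift along the tool's x, y, z in cm; "turn": the turn about the tool's z in rad. In form: [{"x": .., "y": .., "z": .., "turn": ..}, ...]. A call has 1 to 5 rows; each row shifts and turns the commanded pose from where the row before left it, along the tool's axes as they then stand; what a row does not reach is not made up. A row lasts 1/10 s, in which the tool goes at most 50 mm and 8.59 degrees, less where a joint would pass 70% of its speed; a pose out of reach is approached as far as the arm can. A call with a gripper value outside its range is refused whole. OPENING is the opening in per cent of the stroke, from 0 (shut) to 100 (fully open), set as the call begins (- or left out, the last holds). The fingers move at their own pace and stop on an object; the grip force is fixed at half the most. Time passes only in rows, so rows that do not move let the fingers close. It gives the time, the measured TCP pose, the force, the opening and the grip force at its end, in the units of the state.
- manip.state(): the state, without advancing time (a new reading comes with each control period).
- manip.grab_frame(name): name is "side" or "top" or "wrist"; returns (picture, depth): 420x560x3 uint8, red, green, blue; 420x560 float32, m along the optical axis (not along the pixel's ray), 0 where there is no reading.
- manip.camera_model(name): a dict with "mtx" (3x3 intrinsics, pixels), "world_to_cam" (4x4, takes a point from world to camera coordinates). Camera axes: x right, y down, z forward; pixel columns grow to the right and rows downward; lengths in m; the calibration is good to about 2 mm. A picture is of the moment at which its call begins: read the wrist's pose just before it. camera_model takes no time and is no camera call; for the wrist camera it gives the pose at the moment of the call.
- manip.job_done(): hands the job in; it is judged then, once.
The state is a dict: "time": time; "joint_pos": joint angles; "joint_vel": joint speeds; "joint_efforts": joint torques, N m; "tool_pos": TCP position; "tool_rot": TCP orientation; "contact_force": force on the tool from outside, world axes, zero at the start; "ft_torque": the same for the moment, N m; "gripper_width": opening from 0.0 (shut) to 1.0 (fully open); "grasp_force": force on a finger pad.
Only numpy, scipy, OpenCV 4.12 (cv2) and the standard library are available. Lean on these libraries where they do the work, as an engineer would, in place of code of your own. Each camera call takes 0.05 s, during which the arm holds its last target. There are 200 camera calls.

## Working session

There is one attempt and no reset: what is moved stays moved. The work goes in short steps, Python scripts to look and compute and a shell command to move; the robot and the scene stay as the last step left them, time stands still between calls to the robot, and variables do not carry over. Pictures are saved under pics/ and viewed, at most 10 in all, crops included, and the job is handed in when it is done.

```bash
mkdir -p pics; ls; python3 - <<'E'
from plant import manip
import cv2,numpy as np
s=manip.state();print(s['time'],s['tool_pos'],s['tool_rot'],manip.grip_point_offset)
for n in('top','side'):
    m=manip.camera_model(n);p,d=manip.grab_frame(n);print(n,m)
    cv2.imwrite(f'pics/{n}0.png',p[:,:,::-1]);np.savez(f'{n}0.npz',p=p,d=d,K=m['mtx'],T=m['world_to_cam'])
E
```

```text
pics
0.0 [0.21977541 0.58442935 0.23006901] [-2.90089340e-04  1.78920657e-01  9.83862986e-01 -9.69439330e-04] 0.0187
top {'mtx': array([[441.8196364 ,   0.        , 275.21364246],
       [  0.        , 441.8196364 , 202.55003489],
       [  0.        ,   0.        ,   1.        ]]), 'world_to_cam': array([[ 0.01649148, -0.99932325,  0.03287965, -0.01923109],
       [-0.99846005, -0.01820144, -0.05240446,  0.50992483],
       [ 0.05296746, -0.03196479, -0.99808452,  0.94399796],
       [ 0.        ,  0.        ,  0.        ,  1.        ]])}
side {'mtx': array([[436.81971543,   0.        , 280.32675545],
       [  0.        , 436.81971543, 208.72984726],
       [  0.        ,   0.        ,   1.        ]]), 'world_to_cam': array([[ 0.88222049, -0.47077463,  0.00763224, -0.45303956],
       [-0.20758797, -0.40346213, -0.89113722,  0.2208449 ],
       [ 0.42260411,  0.78459516, -0.4536697 ,  0.68742602],
       [ 0.        ,  0.        ,  0.        ,  1.        ]])}
```

View pics/top0.png

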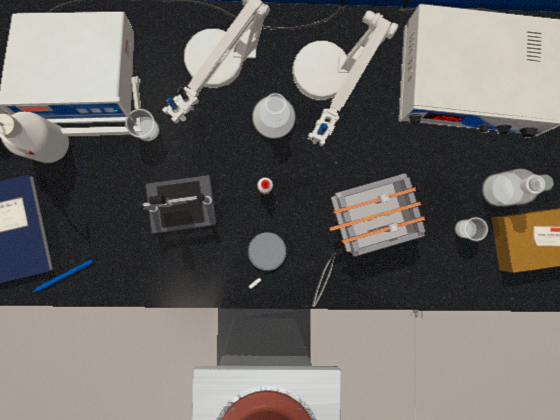

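View pics/side0.png

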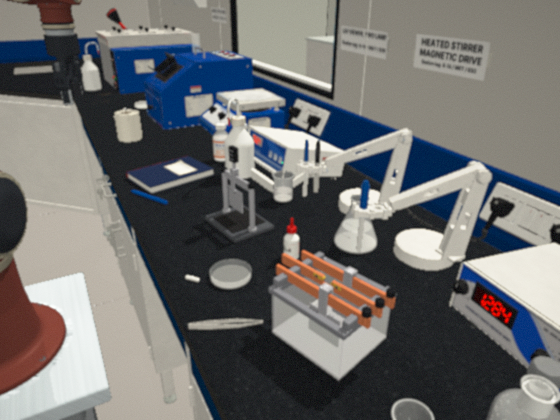

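The top view shows the drip stand at about (180,203) with the plate on it, and the tank at about (378,215). The side view shows both too. I'll enlarge both.

```bash
python3 - <<'E'
import cv2,numpy as np
t=np.load('top0.npz')['p'][:,:,::-1];s=np.load('side0.npz')['p'][:,:,::-1]
a=cv2.resize(t[165:240,140:220],None,fx=5,fy=5,interpolation=cv2.INTER_CUBIC)
b=cv2.resize(t[168:263,325:430],None,fx=6,fy=6,interpolation=cv2.INTER_CUBIC)
c=np.zeros((600,800,3),np.uint8)
c[:375,:400]=a; d=cv2.resize(s[165:240,200:280],None,fx=5,fy=5,interpolation=cv2.INTER_CUBIC); c[:375,400:]=d
cv2.imwrite('pics/c1.png',c[:375])
e=np.zeros((600,800,3),np.uint8); e[:570,:630]=b
cv2.imwrite('pics/c2.png',e[:570,:630])
E
```

```text
(no output)
```

View pics/c1.png

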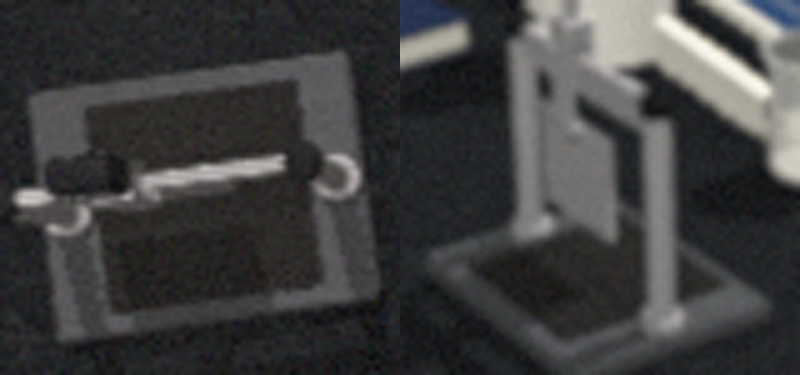

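View pics/c2.png

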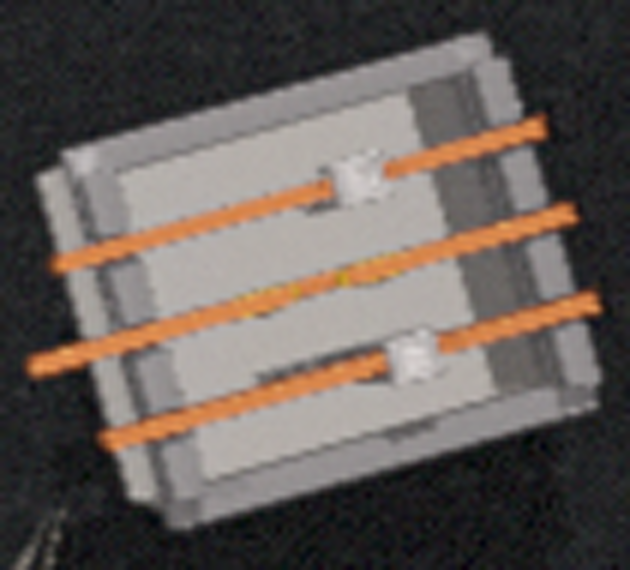

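The plate's grip shows dark at crop (88,173), about (157.6,199.6) in the full picture. The bar runs from (45,200) to (330,165) in the crop. In the tank crop the middle bar goes from (28,365) to (577,213). Brass jaws are at about (270,302) and (362,274), so the notch is near (318,287). The dark knobs are on the right (-y) ends.

```bash
cat > h.py <<'E'
import numpy as np,cv2
def ray(K,T,uv,z):
    R=T[:3,:3];c=-R.T@T[:3,3]
    d=R.T@np.linalg.solve(K,[uv[0],uv[1],1.]);return c+d*(z-c[2])/d[2]
def cloud(d,K,T):
    v,u=np.mgrid[:d.shape[0],:d.shape[1]]
    P=np.stack([(u-K[0,2])*d/K[0,0],(v-K[1,2])*d/K[1,1],d],-1)
    return (P-T[:3,3])@T[:3,:3]
E
python3 - <<'E'
from h import *
f=np.load('top0.npz');K,T,d=f['K'],f['T'],f['d']
def r(u,v,z):return ray(K,T,(u,v),z)
A=lambda x,y:(140+(x-2)/5,165+(y-2)/5)
B=lambda x,y:(325+(x-2.5)/6,168+(y-2.5)/6)
print('grip top',r(*A(88,173),.193))
for p in((65,215),(337,178)):print('post',r(*A(*p),.12))
for p in((150,187),(285,163)):print('sbar',r(*A(*p),.125))
for p in((28,365),(577,213),(318,287),(270,302),(362,274)):print('mbar',r(*B(*p),.11))
for p in((358,180),(412,357)):print('hooks',r(*B(*p),.12))
for p in((55,265),(547,127),(100,440),(600,300)):print('obar',r(*B(*p),.11))
for p in((30,95),(345,52),(380,295),(60,340)):print('base',r(*A(*p),.006))
P=cloud(d,K,T)
m=(P[...,2]>.14)&(P[...,2]<.21)&(abs(P[...,1]-.26)<.1)&(P[...,0]<.6)&(d>0)
print(m.sum(),P[m].mean(0),P[m].min(0),P[m].max(0))
E
```

```text
grip top [0.50276522 0.20163054 0.193     ]
post [0.49062697 0.22689782 0.12      ]
post [0.50666637 0.12394037 0.12      ]
sbar [0.50166124 0.19398532 0.125     ]
sbar [0.51174906 0.14319204 0.125     ]
mbar [ 0.45646341 -0.11359171  0.11      ]
mbar [ 0.50924836 -0.29418807  0.11      ]
mbar [ 0.48346707 -0.20854661  0.11      ]
mbar [ 0.47829602 -0.19276561  0.11      ]
mbar [ 0.48796997 -0.2230383   0.11      ]
hooks [ 0.51806917 -0.21879859  0.12      ]
hooks [ 0.46110887 -0.23658708  0.12      ]
obar [ 0.48914465 -0.12210368  0.11      ]
obar [ 0.53739041 -0.28423793  0.11      ]
obar [ 0.43251474 -0.13733933  0.11      ]
obar [ 0.48081429 -0.30178851  0.11      ]
base [0.54661619 0.27129152 0.006     ]
base [0.5681109  0.13573453 0.006     ]
base [0.46249653 0.11803292 0.006     ]
base [0.44081475 0.25509886 0.006     ]
156 [0.50160008 0.20276822 0.18527693] [0.4936848  0.19270313 0.14017493] [0.51063292 0.21669881 0.19552261]
```

```bash
cat >> h.py <<'E'
def tool(s):
    from scipy.spatial.transform import Rotation as Ro
    w,x,y,z=s['tool_rot'];return np.array(s['tool_pos']),Ro.from_quat([x,y,z,w]).as_matrix()
def rows(s,target,yaw_y):
    """tool shift (cm) to bring TCP to target with tool y axis at world heading yaw_y (rad), turn"""
    p,R=tool(s);cur=np.arctan2(R[1,1],R[0,1]);t=-(yaw_y-cur);t=(t+np.pi/2)%np.pi-np.pi/2
    print('tcp',p.round(4),'heading',round(cur,4),'shift cm',(R.T@(np.array(target)-p)*100).round(2),'turn',round(t,4),'t',s['time'],'F',np.array(s['contact_force']).round(2),'tilt',R[:,2].round(3))
E
python3 - <<'E'
from h import *
from plant import manip
s=manip.state();p,R=tool(s);m=manip.camera_model('wrist');T=m['world_to_cam']
c=-T[:3,:3].T@T[:3,3];print('cam in tool',R.T@(c-p),'axes',R.T@T[:3,:3].T,m['mtx'])
rows(s,[.45,.2,.32],np.pi/2+.157)
E
```

```text
cam in tool [ 0.0804281   0.00015375 -0.14235263] axes [[-1.39184977e-04 -9.49792150e-01 -3.12881531e-01]
 [ 9.99999444e-01  1.94839402e-04 -1.03630864e-03]
 [ 1.04523946e-03 -3.12881501e-01  9.49791595e-01]] [[363.0608177    0.         279.88750295]
 [  0.         363.0608177  210.29502834]
 [  0.           0.           1.        ]]
tcp [0.2198 0.5845 0.2302] heading 1.211 shift cm [-35.08 -27.9   -8.94] turn -0.5168 t 0.1 F [0.31 0.12 0.34] tilt [-0.001 -0.002 -1.   ]
```

```bash
python3 -m crank '[{"x":-3,"y":-2.4,"z":-2},{"x":-3.5,"y":-2.8,"z":-2},{"x":-3.5,"y":-2.8,"z":-2},{"x":-3.5,"y":-2.8,"z":-2},{"x":-3.5,"y":-2.8,"z":-1}]' 100
python3 -m crank '[{"x":-3.5,"y":-2.8},{"x":-3.5,"y":-2.8},{"x":-3.5,"y":-2.8},{"x":-3.5,"y":-2.8},{"x":-3.5,"y":-2.8}]'
python3 -m crank '[{"turn":-0.13},{"turn":-0.13},{"turn":-0.13},{"turn":-0.127},{}]'
python3 - <<'E'
from h import *
from plant import manip
s=manip.state();rows(s,[.45,.2,.32],np.pi/2+.157)
p,d=manip.grab_frame('wrist');m=manip.camera_model('wrist')
np.savez('w1.npz',p=p,d=d,K=m['mtx'],T=m['world_to_cam'])
cv2.imwrite('pics/w1.png',p[:,:,::-1])
P=cloud(d,m['mtx'],m['world_to_cam']);c,sn=np.cos(.157),np.sin(.157)
b=(d>0)&(abs(P[...,0]-.503)<.08)&(abs(P[...,1]-.19)<.1)
for lo,hi in((.188,.2),(.16,.185),(.12,.13)):
    q=P[b&(P[...,2]>lo)&(P[...,2]<hi)]
    if len(q):print(lo,len(q),q.min(0),q.max(0),np.median(q,0))
E
```

```text
tcp [0.2198 0.5845 0.2302] heading 1.211 shift cm [-35.08 -27.9   -8.94] turn -0.5168 t 0.1 F [0.31 0.12 0.34] tilt [-0.001 -0.002 -1.   ]schema error: expected keys x, y, z, turn
schema error: expected keys x, y, z, turn
schema error: expected keys x, y, z, turn
```

View pics/w1.png

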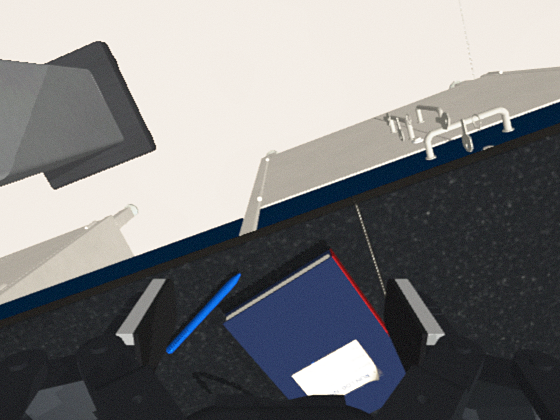

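All four keys are required, so nothing moved. The picture shows only the notebook and the bench edge.

```bash
python3 -m crank '[{"x":-3,"y":-2.4,"z":-2,"turn":0},{"x":-3.5,"y":-2.8,"z":-2,"turn":0},{"x":-3.5,"y":-2.8,"z":-2,"turn":0},{"x":-3.5,"y":-2.8,"z":-2,"turn":0},{"x":-3.5,"y":-2.8,"z":-1,"turn":0}]' 100
python3 -m crank '[{"x":-3.5,"y":-2.8,"z":0,"turn":0},{"x":-3.5,"y":-2.8,"z":0,"turn":0},{"x":-3.5,"y":-2.8,"z":0,"turn":0},{"x":-3.5,"y":-2.8,"z":0,"turn":0},{"x":-3.5,"y":-2.8,"z":0,"turn":0}]'
python3 -m crank '[{"x":0,"y":0,"z":0,"turn":-0.13},{"x":0,"y":0,"z":0,"turn":-0.13},{"x":0,"y":0,"z":0,"turn":-0.13},{"x":0,"y":0,"z":0,"turn":-0.127},{"x":0,"y":0,"z":0,"turn":0}]'
cat > look.py <<'E'
import sys
from h import *
from plant import manip
n=sys.argv[1]
s=manip.state();rows(s,[.45,.2,.32],np.pi/2+.157)
m=manip.camera_model('wrist');p,d=manip.grab_frame('wrist')
np.savez(n+'.npz',p=p,d=d,K=m['mtx'],T=m['world_to_cam'])
cv2.imwrite(f'pics/{n}.png',p[:,:,::-1])
E
python3 look.py w2
python3 - <<'E'
from h import *
f=np.load('w2.npz');P=cloud(f['d'],f['K'],f['T']);d=f['d']
b=(d>0)&(abs(P[...,0]-.503)<.08)&(abs(P[...,1]-.19)<.1)
for lo,hi in((.186,.2),(.16,.185),(.12,.13)):
    q=P[b&(P[...,2]>lo)&(P[...,2]<hi)]
    if len(q):
        print(lo,len(q),q.min(0),q.max(0),np.median(q,0)); print(cv2.minAreaRect(q[:,:2].astype(np.float32)*1000))
E
```

```text
time: 0.65
tool_pos: [0.3321, 0.3966, 0.3234]
tool_rot: [0.001, 0.179, 0.984, 0.001]
contact_force: [0.4, -0.0, 0.5]
gripper_width: 1.001
grasp_force: 0.0
time: 1.15
tool_pos: [0.4462, 0.2034, 0.3211]
tool_rot: [0.0, 0.179, 0.984, 0.0]
contact_force: [1.1, 0.1, -0.3]
gripper_width: 1.002
grasp_force: 0.0
time: 1.65
tool_pos: [0.4456, 0.205, 0.3209]
tool_rot: [-0.0, -0.078, 0.997, -0.0]
contact_force: [0.5, -0.2, 0.2]
gripper_width: 1.0
grasp_force: 0.0
tcp [0.4456 0.205  0.3209] heading 1.7276 shift cm [-0.35 -0.57  0.09] turn -0.0002 t 1.65 F [ 0.49 -0.21  0.24] tilt [-0.001 -0.    -1.   ]
0.186 500 [0.492637   0.19213902 0.18607868] [0.50907492 0.21666393 0.19453204] [0.49941259 0.2042685  0.1922835 ]
((500.74212646484375, 204.4005584716797), (14.48885440826416, 23.436033248901367), 9.329604148864746)
0.16 301 [0.4922539  0.19187398 0.16019274] [0.49945781 0.21560679 0.18499287] [0.49463755 0.20315265 0.17282743]
((495.55828857421875, 203.45509338378906), (4.678760051727295, 23.908245086669922), 7.598423480987549)
0.12 1079 [0.48655637 0.12830348 0.12001784] [0.51973976 0.25746879 0.1290392 ] [0.50322822 0.1872602  0.12518345]
((502.8868408203125, 192.7622528076172), (15.553107261657715, 130.09071350097656), 8.614860534667969)
```

View pics/w2.png

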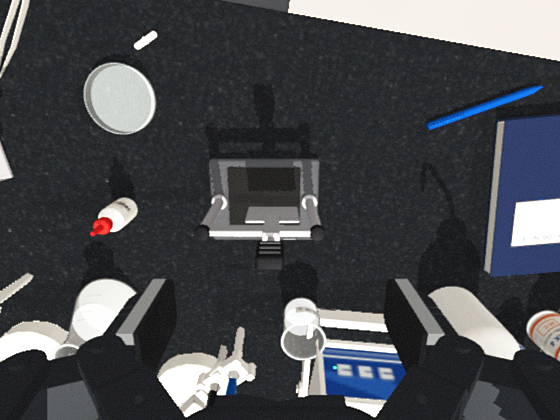

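The grip is at (0.5007, 0.2044) with yaw about 0.157. The wrist view shows it clearly at (269,254), with the strip and blade on the robot side, so the stand's +x is roughly world +x. I'll approach from above.

```bash
python3 -m crank '[{"x":-2.7,"y":-0.46,"z":0,"turn":0},{"x":-2.73,"y":-0.46,"z":0,"turn":0},{"x":0,"y":0,"z":3,"turn":0},{"x":0,"y":0,"z":4,"turn":0},{"x":0,"y":0,"z":0,"turn":0}]'
python3 - <<'E'
from h import *
from plant import manip
rows(manip.state(),[.5007,.2044,.158],np.pi/2+.157)
f=np.load('w2.npz');P=cloud(f['d'],f['K'],f['T']);d=f['d']
c,sn=np.cos(.157),np.sin(.157);Q=(P-[.5007,.2044,0])@np.array([[c,-sn,0],[sn,c,0],[0,0,1]])
for lo,hi in((.087,.098),(.1,.113),(.12,.127),(.128,.136),(.14,.155)):
    q=Q[(d>0)&(abs(Q[...,0])<.02)&(abs(Q[...,1])<.012)&(Q[...,2]>lo)&(Q[...,2]<hi)]
    print(lo,len(q),np.percentile(q,[5,50,95],axis=0).round(4).tolist() if len(q) else '')
E
```

```text
time: 2.2
tool_pos: [0.4975, 0.2037, 0.2443]
tool_rot: [-0.006, -0.077, 0.997, -0.001]
contact_force: [-0.2, -0.5, -0.7]
gripper_width: 1.001
grasp_force: 0.0
tcp [0.4975 0.2037 0.2443] heading 1.7258 shift cm [-0.43  0.03  8.63] turn -0.002 t 2.2 F [-0.22 -0.49 -0.66] tilt [-0.012 -0.003 -1.   ]
0.087 66 [[-0.0066, -0.0107, 0.0877], [-0.0061, 0.0004, 0.0916], [0.0017, 0.0101, 0.0973]]
0.1 72 [[-0.0066, -0.0101, 0.1015], [-0.0062, 0.0002, 0.1077], [-0.0018, 0.0095, 0.1118]]
0.12 91 [[-0.0067, -0.0115, 0.1204], [-0.0021, 0.0001, 0.1241], [0.0034, 0.0111, 0.1264]]
0.128 43 [[-0.0068, -0.0067, 0.1288], [-0.0065, -0.0006, 0.1321], [-0.006, 0.0062, 0.1357]]
0.14 132 [[-0.0066, -0.0081, 0.1401], [-0.003, -0.0004, 0.141], [0.0006, 0.0072, 0.1485]]
```

The front strip is confirmed on the robot side. Descending to grip.

```bash
python3 -m crank '[{"x":0,"y":0,"z":3,"turn":0},{"x":0,"y":0,"z":3,"turn":0},{"x":0,"y":0,"z":2.2,"turn":0},{"x":0,"y":0,"z":0,"turn":0},{"x":0,"y":0,"z":0,"turn":0}]'
python3 - <<'E'
from h import *
from plant import manip
rows(manip.state(),[.5013,.2045,.158],np.pi/2+.157)
E
```

```text
time: 2.7
tool_pos: [0.5015, 0.2048, 0.171]
tool_rot: [0.001, -0.078, 0.997, 0.0]
contact_force: [0.7, -0.6, 0.0]
gripper_width: 0.997
grasp_force: 0.0
tcp [0.5015 0.2048 0.171 ] heading 1.7273 shift cm [ 0.02 -0.03  1.3 ] turn -0.0005 t 2.7 F [ 0.72 -0.62  0.04] tilt [ 0.001  0.    -1.   ]
```

```bash
python3 -m crank '[{"x":0,"y":0,"z":0.6,"turn":0},{"x":0,"y":0,"z":0.6,"turn":0},{"x":0,"y":0,"z":0,"turn":0},{"x":0,"y":0,"z":0,"turn":0},{"x":0,"y":0,"z":0,"turn":0}]'
python3 -m crank '[{"x":0,"y":0,"z":0,"turn":0},{"x":0,"y":0,"z":0,"turn":0},{"x":0,"y":0,"z":0,"turn":0},{"x":0,"y":0,"z":0,"turn":0},{"x":0,"y":0,"z":0,"turn":0}]' 0
python3 -m crank '[{"x":0,"y":0,"z":0,"turn":0},{"x":0,"y":0,"z":0,"turn":0},{"x":0,"y":0,"z":0,"turn":0},{"x":0,"y":0,"z":0,"turn":0},{"x":0,"y":0,"z":0,"turn":0}]'
```

```text
time: 3.2
tool_pos: [0.501, 0.2046, 0.1576]
tool_rot: [0.0, -0.078, 0.997, 0.0]
contact_force: [0.7, -1.1, 0.2]
gripper_width: 1.001
grasp_force: 0.0
time: 3.7
tool_pos: [0.5009, 0.2046, 0.1575]
tool_rot: [0.0, -0.079, 0.997, 0.0]
contact_force: [-0.8, -0.2, 0.1]
gripper_width: 0.277
grasp_force: 58.7
time: 4.2
tool_pos: [0.5009, 0.2046, 0.1575]
tool_rot: [0.0, -0.079, 0.997, 0.0]
contact_force: [-0.7, -0.4, 1.4]
gripper_width: 0.27
grasp_force: 58.7
```

```bash
python3 -m crank '[{"x":0,"y":0,"z":-0.7,"turn":0},{"x":0,"y":0,"z":-0.7,"turn":0},{"x":0,"y":0,"z":0,"turn":0},{"x":0,"y":0,"z":0,"turn":0},{"x":0,"y":0,"z":0,"turn":0}]'
python3 - <<'E'
from plant import manip
s=manip.state();print(s['tool_pos'],s['contact_force'],s['ft_torque'])
E
```

```text
time: 4.7
tool_pos: [0.5007, 0.2045, 0.171]
tool_rot: [-0.0, -0.079, 0.997, -0.0]
contact_force: [-0.2, -1.1, -2.0]
gripper_width: 0.27
grasp_force: 58.7
[0.50065427 0.20451422 0.17102282] [-0.23128448 -1.12144683 -2.01026233] [ 5.44419884e-02 -1.74386428e-05 -2.42083940e-02]
```

```bash
python3 -m crank '[{"x":0.5,"y":0,"z":0,"turn":0},{"x":0.5,"y":0,"z":0,"turn":0},{"x":0,"y":0,"z":0,"turn":0},{"x":0,"y":0,"z":0,"turn":0},{"x":0,"y":0,"z":-1,"turn":0}]'
python3 -m crank '[{"x":0,"y":0,"z":-2,"turn":0},{"x":0,"y":0,"z":-3,"turn":0},{"x":0,"y":0,"z":-3,"turn":0},{"x":0,"y":0,"z":-3,"turn":0},{"x":0,"y":0,"z":-1.5,"turn":0}]'
python3 - <<'E'
from h import *
from plant import manip
rows(manip.state(),[.40,-.05,.30],np.pi/2+.284)
f=np.load('top0.npz')
P=cloud(f['d'],f['K'],f['T']);d=f['d']
q=P[(d>0)&(P[...,0]>.4)&(P[...,0]<.56)&(abs(P[...,1]-.01)<.1)];print('max height on way',q[:,2].max())
E
```

```text
time: 5.2
tool_pos: [0.4899, 0.2027, 0.18]
tool_rot: [-0.002, -0.079, 0.997, -0.0]
contact_force: [0.3, 0.4, -2.3]
gripper_width: 0.271
grasp_force: 58.8
time: 5.7
tool_pos: [0.4922, 0.2033, 0.3108]
tool_rot: [0.003, -0.079, 0.997, 0.001]
contact_force: [-0.2, -0.7, -1.2]
gripper_width: 0.263
grasp_force: 58.8
tcp [0.4922 0.2033 0.3108] heading 1.728 shift cm [ 13.07 -23.58   0.99] turn -0.1268 t 5.7 F [-0.15 -0.75 -1.22] tilt [ 0.006  0.001 -1.   ]
max height on way 0.09345468172356301
```

```bash
python3 -m crank '[{"x":0.2,"y":-3,"z":0,"turn":0},{"x":0.2,"y":-4.5,"z":0,"turn":0},{"x":0.2,"y":-4.5,"z":0,"turn":0},{"x":0.2,"y":-4.5,"z":0,"turn":0},{"x":0.2,"y":-4.5,"z":0,"turn":0}]'
python3 -m crank '[{"x":0.2,"y":-4.5,"z":0,"turn":0},{"x":0.2,"y":-4.5,"z":0,"turn":0},{"x":0,"y":-4.5,"z":0,"turn":0},{"x":0,"y":-3.5,"z":0,"turn":0},{"x":0,"y":-1.6,"z":0,"turn":0}]'
python3 -m crank '[{"x":0,"y":0,"z":0,"turn":-0.063},{"x":0,"y":0,"z":0,"turn":-0.064},{"x":0,"y":0,"z":0,"turn":0},{"x":0,"y":0,"z":0,"turn":0},{"x":0,"y":0,"z":0,"turn":0}]'
python3 look.py w3
```

```text
time: 6.2
tool_pos: [0.5137, -0.0076, 0.3062]
tool_rot: [-0.0, -0.079, 0.997, 0.0]
contact_force: [-0.5, -0.1, -1.6]
gripper_width: 0.271
grasp_force: 59.2
time: 6.7
tool_pos: [0.5389, -0.1931, 0.3056]
tool_rot: [-0.001, -0.077, 0.997, 0.0]
contact_force: [-0.8, 0.4, -1.2]
gripper_width: 0.273
grasp_force: 59.3
time: 7.2
tool_pos: [0.5392, -0.1898, 0.3063]
tool_rot: [-0.0, -0.142, 0.99, 0.0]
contact_force: [0.4, 0.2, -1.3]
gripper_width: 0.273
grasp_force: 59.3
tcp [ 0.5392 -0.1898  0.3063] heading 1.8548 shift cm [-2.36 39.92 -1.37] turn 0.127 t 7.2 F [ 0.36  0.23 -1.26] tilt [-0.  0. -1.]
```

View pics/w3.png

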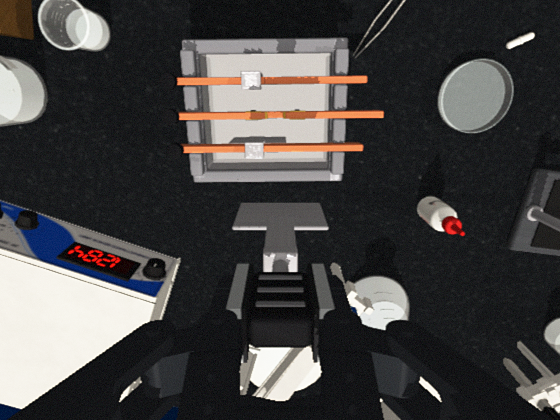

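The wrist view shows the tank clearly: middle bar from (178,117) to (384,114), with the notch in it around (272,115). Neighbour hooks are at (251,80) and (255,150). I'll measure from the depth data.

```bash
python3 - <<'E'
from h import *
f=np.load('w3.npz');p,d,K,T=f['p'].astype(int),f['d'],f['K'],f['T'];P=cloud(d,K,T)
org=(p[...,0]-p[...,2]>60)&(d>0)&(P[...,2]>.10)
n,lab,st,ce=cv2.connectedComponentsWithStats(org.astype(np.uint8))
v,u=np.nonzero(org)
for r0,r1 in((70,92),(105,125),(138,158)):
    q=P[r0:r1,160:400][org[r0:r1,160:400]]; q=q[q[:,2]>.106]
    L=cv2.fitLine(q.astype(np.float32),cv2.DIST_HUBER,0,1e-4,1e-4).ravel()
    t=(q-L[3:])@L[:3]
    print('dir',L[:3],'yaw',np.arctan2(L[0],-L[1])%np.pi,'mid pt',L[3:],'ends',q[t.argmin()],q[t.argmax()],'zmed',np.median(q[:,2]),len(q))
# column profile in middle bar
for c in range(240,310,3):
    z=P[100:128,c,2];k=org[100:128,c];
    print(c,k.sum(),[round(float(x),4) for x in (z[k].max() if k.any() else 0,)],P[115,c].round(4))
c=cv2.resize(f['p'][90:140,230:320,::-1],None,fx=8,fy=8,interpolation=cv2.INTER_CUBIC);cv2.imwrite('pics/c3.png',c)
E
```

```text
dir [-0.2899134   0.9570521  -0.00121919] yaw 0.29413676 mid pt [ 0.45475304 -0.21968342  0.1097312 ] ends [ 0.47952922 -0.30206614  0.10842135] [ 0.43286175 -0.14202892  0.10926388] zmed 0.10971331411115279 1228
dir [-0.2906389   0.9568316  -0.00155243] yaw 0.29489493 mid pt [ 0.48174858 -0.20610502  0.10959745] ends [ 0.50852252 -0.29442583  0.10859186] [ 0.45768121 -0.11703034  0.10828081] zmed 0.10965163763410506 1333
dir [-0.28991008  0.95705056 -0.00252238] yaw 0.2941339 mid pt [ 0.5122274  -0.20352101  0.10968557] ends [ 0.53937129 -0.28411747  0.10986778] [ 0.48653035 -0.125828    0.10885864] zmed 0.10970449318840941 1105
240 7 [0.1113] [ 0.4921 -0.2414  0.1088]
243 7 [0.1111] [ 0.4913 -0.2387  0.1094]
246 9 [0.1105] [ 0.4905 -0.2361  0.11  ]
249 9 [0.1106] [ 0.4897 -0.2335  0.1103]
252 9 [0.1119] [ 0.4889 -0.2308  0.1111]
255 9 [0.1097] [ 0.4883 -0.2283  0.1095]
258 7 [0.1108] [ 0.462  -0.2119  0.4486]
261 7 [0.1106] [ 0.4867 -0.2231  0.1098]
264 7 [0.1104] [ 0.4859 -0.2205  0.11  ]
267 0 [0.0] [ 0.4861 -0.2181  0.0966]
270 0 [0.0] [ 0.4853 -0.2154  0.0971]
273 0 [0.0] [ 0.4845 -0.2127  0.0967]
276 0 [0.0] [ 0.4836 -0.21    0.0986]
279 0 [0.0] [ 0.4829 -0.2073  0.0967]
282 0 [0.0] [ 0.4821 -0.2046  0.0969]
285 7 [0.1098] [ 0.4806 -0.2022  0.1096]
288 7 [0.1104] [ 0.4799 -0.1996  0.1093]
291 8 [0.1099] [ 0.4791 -0.197   0.1096]
294 7 [0.1103] [ 0.4783 -0.1945  0.1103]
297 8 [0.1106] [ 0.4777 -0.1917  0.1081]
300 8 [0.1103] [ 0.4769 -0.1892  0.1092]
303 8 [0.1106] [ 0.4761 -0.1866  0.11  ]
306 7 [0.1109] [ 0.4753 -0.1841  0.1109]
309 7 [0.1103] [ 0.4746 -0.1814  0.1096]
```

View pics/c3.png

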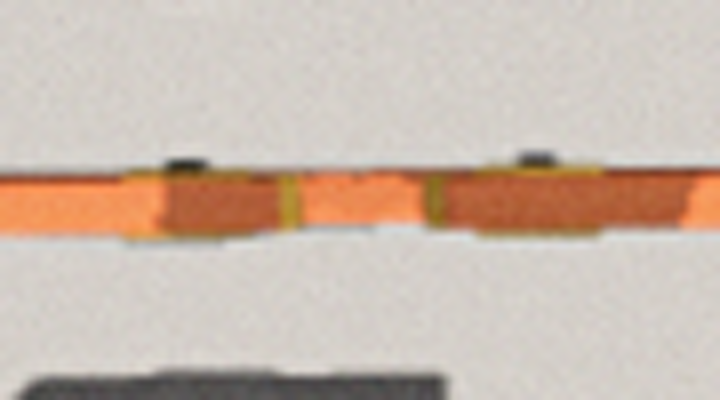

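The crop shows the notch floor from x = 300 to 427, with brass jaws at 290 and 435. The centre is at crop x ≈ 362, or u = 275. In the world that is about (0.4833, -0.2113), yaw 0.294. Next I'll measure the held plate in the tool frame.

```bash
python3 - <<'E'
from h import *
from plant import manip
f=np.load('w3.npz');d,K,T=f['d'],f['K'],f['T'];P=cloud(d,K,T)
s=manip.state();p,R=tool(s);Q=(P-p)@R
for v,u0,u1 in((208,240,322),(215,240,322),(222,240,322),(232,272,290),(240,272,290),(245,272,290),(250,272,292),(256,268,292),(262,268,294),(268,268,294),(280,262,300),(300,258,304)):
    q=Q[v,u0:u1];q=q[d[v,u0:u1]>0];print(v,np.median(q,0).round(4),'y',q[:,1].min().round(4),q[:,1].max().round(4))
m=(d>0)&(Q[...,2]>.06)&(Q[...,2]<.135)&(abs(Q[...,0])<.02)&(abs(Q[...,1])<.04);q=Q[m]
print(len(q),cv2.minAreaRect(q[:,:2].astype(np.float32)*1000),q.min(0),q.max(0))
L=np.polyfit(q[:,1],q[:,0],1);M=np.polyfit(q[:,2],q[:,0],1);print('yaw',L,'tilt',M)
# tank frame
y=.2943;n=np.array([.48333,-.2113,0]);print('tank yaw tool target')
rows(s,[.4833,-.2113,.25],np.pi/2+y)
E
```

```text
208 [0.0005 0.0005 0.1057] y -0.0287 0.0531
215 [0.0006 0.0005 0.0901] y -0.0268 0.0279
222 [0.0008 0.0005 0.0757] y -0.0254 0.0264
232 [0.0067 0.0005 0.0435] y -0.0042 0.0052
240 [0.0067 0.0005 0.0321] y -0.004 0.0049
245 [0.0068 0.0005 0.0256] y -0.0038 0.0047
250 [0.0069 0.0009 0.0193] y -0.0037 0.0056
256 [ 0.0049 -0.      0.0168] y -0.0055 0.0055
262 [0.0019 0.0005 0.0162] y -0.0056 0.0065
268 [0.0015 0.0005 0.0108] y -0.0056 0.0065
280 [ 0.0063  0.0005 -0.0092] y -0.0071 0.0081
300 [ 0.0065  0.0005 -0.0246] y -0.0079 0.0088
2149 ((2.6708602905273438, -0.10560226440429688), (9.087315559387207, 59.94276428222656), 0.42199450731277466) [-0.00204583 -0.03010135  0.06004532] [0.00718175 0.02984152 0.12012039]
yaw [-0.00136336  0.00087227] tilt [-0.03191605  0.00371293]
tank yaw tool target
tcp [ 0.5392 -0.1899  0.3063] heading 1.855 shift cm [ 5.96 -0.49  5.63] turn -0.0101 t 7.25 F [ 0.6   0.28 -1.41] tilt [-0.  0. -1.]
```

```bash
python3 -m crank '[{"x":0,"y":0,"z":0,"turn":-0.01},{"x":2,"y":0,"z":0,"turn":0},{"x":3,"y":-0.4,"z":0,"turn":0},{"x":2,"y":0,"z":0,"turn":0},{"x":0,"y":0,"z":0,"turn":0}]'
cat > t.py <<'E'
import sys
from h import *
from plant import manip
# target: hook centre in notch frame (mm): lx, ly, hook height above cell z
lx,ly,hz=map(float,sys.argv[1:4]);y=.2943;c,s=np.cos(y),np.sin(y)
lx-=.8;n=np.array([.4833,-.2113])
st=manip.state();pp,R=tool(st)
D=np.array([[c,s],[-s,c]])@(pp[:2]-n)*1000
print('hook now: lx %.2f ly %.2f hz %.2f'%(D[0]+.8,D[1],pp[2]*1000-32.5))
rows(st,[*(n+np.array([[c,-s],[s,c]])@np.array([lx,ly])/1000),(hz+32.5)/1000],np.pi/2+y)
E
python3 t.py -10 0 124
```

```text
time: 7.75
tool_pos: [0.472, -0.2149, 0.3066]
tool_rot: [0.0, -0.146, 0.989, -0.0]
contact_force: [-0.0, 0.3, -2.5]
gripper_width: 0.273
grasp_force: 59.3
hook now: lx -11.04 ly -0.21 hz 274.15
tcp [ 0.472  -0.2149  0.3066] heading 1.8631 shift cm [-0.1   0.03 15.01] turn -0.002 t 7.75 F [-0.01  0.35 -2.48] tilt [ 0.    -0.001 -1.   ]
```

```bash
python3 -m crank '[{"x":-0.1,"y":0.02,"z":2,"turn":0},{"x":0,"y":0,"z":2,"turn":0},{"x":0,"y":0,"z":1.5,"turn":0},{"x":0,"y":0,"z":0,"turn":0},{"x":0,"y":0,"z":0,"turn":0}]'
python3 t.py -10 0 124
```

```text
time: 8.25
tool_pos: [0.4745, -0.2138, 0.2514]
tool_rot: [-0.0, -0.147, 0.989, 0.0]
contact_force: [0.4, 0.3, -1.0]
gripper_width: 0.27
grasp_force: 59.2
hook now: lx -8.32 ly 0.19 hz 218.87
tcp [ 0.4745 -0.2138  0.2514] heading 1.8654 shift cm [ 0.17 -0.02  9.49] turn 0.0003 t 8.25 F [ 0.35  0.29 -1.02] tilt [-0.  0. -1.]
```

```bash
python3 -m crank '[{"x":0.15,"y":0,"z":0,"turn":0},{"x":0,"y":0,"z":0,"turn":0},{"x":0,"y":0,"z":0,"turn":0},{"x":0,"y":0,"z":1,"turn":0},{"x":0,"y":0,"z":1,"turn":0}]'
python3 t.py -10 0 124
python3 -m crank '[{"x":0,"y":0,"z":1,"turn":0},{"x":0,"y":0,"z":1,"turn":0},{"x":0,"y":0,"z":1,"turn":0},{"x":0,"y":0,"z":0,"turn":0},{"x":0,"y":0,"z":0,"turn":0}]'
python3 t.py -10 0 124
```

```text
time: 8.75
tool_pos: [0.4729, -0.2145, 0.2309]
tool_rot: [0.0, -0.147, 0.989, -0.0]
contact_force: [-0.7, 0.8, -2.1]
gripper_width: 0.27
grasp_force: 59.3
hook now: lx -10.08 ly -0.01 hz 198.40
tcp [ 0.4729 -0.2145  0.2309] heading 1.865 shift cm [-0.    0.01  7.44] turn -0.0001 t 8.75 F [-0.74  0.84 -2.06] tilt [ 0.001 -0.    -1.   ]
time: 9.25
tool_pos: [0.4727, -0.2143, 0.2009]
tool_rot: [-0.0, -0.147, 0.989, 0.0]
contact_force: [1.1, -0.6, -1.8]
gripper_width: 0.271
grasp_force: 59.3
hook now: lx -10.25 ly 0.20 hz 168.42
tcp [ 0.4727 -0.2143  0.2009] heading 1.865 shift cm [-0.03 -0.02  4.44] turn -0.0001 t 9.25 F [ 1.06 -0.64 -1.82] tilt [-0.001  0.    -1.   ]
```

```bash
python3 -m crank '[{"x":0,"y":0,"z":1,"turn":0},{"x":0,"y":0,"z":1,"turn":0},{"x":0,"y":0,"z":0.5,"turn":0},{"x":0,"y":0,"z":0,"turn":0},{"x":0,"y":0,"z":0,"turn":0}]'
python3 -m crank '[{"x":0,"y":0,"z":0.6,"turn":0},{"x":0,"y":0,"z":0.6,"turn":0},{"x":0,"y":0,"z":0.6,"turn":0},{"x":0,"y":0,"z":0,"turn":0},{"x":0,"y":0,"z":0,"turn":0}]'
python3 t.py 0 0 124
python3 look.py w4
```

```text
time: 9.75
tool_pos: [0.4727, -0.2143, 0.1761]
tool_rot: [-0.0, -0.147, 0.989, 0.0]
contact_force: [0.5, 0.3, -2.0]
gripper_width: 0.273
grasp_force: 59.3
time: 10.25
tool_pos: [0.4726, -0.2143, 0.1579]
tool_rot: [-0.0, -0.147, 0.989, 0.0]
contact_force: [0.0, -0.8, -1.6]
gripper_width: 0.269
grasp_force: 59.3
hook now: lx -10.30 ly 0.27 hz 125.43
tcp [ 0.4726 -0.2143  0.1579] heading 1.865 shift cm [-1.03 -0.03  0.14] turn -0.0001 t 10.25 F [ 0.04 -0.8  -1.61] tilt [-0.001  0.    -1.   ]
tcp [ 0.4726 -0.2143  0.1579] heading 1.865 shift cm [ -9.84  40.31 -16.19] turn 0.1372 t 10.25 F [ 0.04 -0.8  -1.61] tilt [-0.001  0.    -1.   ]
```

View pics/w4.png

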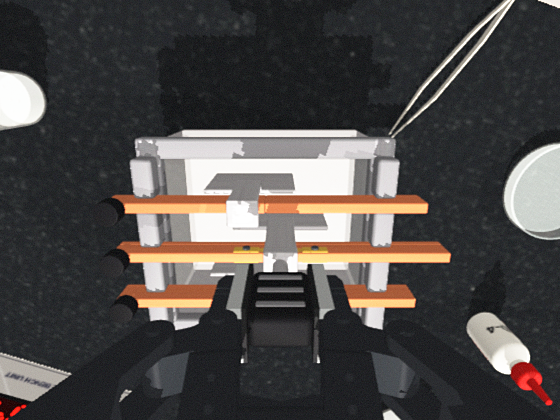

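The plate hangs between the bars. The jaws are at (247,250) and (314,250), and the strip is centred between them at about u = 280. I'll lower 1.5 mm and shift over the bar.

```bash
python3 -m crank '[{"x":0,"y":0,"z":0.15,"turn":0},{"x":0,"y":0,"z":0,"turn":0},{"x":-0.25,"y":0,"z":0,"turn":0},{"x":-0.25,"y":0,"z":0,"turn":0},{"x":0,"y":0,"z":0,"turn":0}]'
python3 -m crank '[{"x":-0.25,"y":-0.02,"z":0,"turn":0},{"x":-0.25,"y":0,"z":0,"turn":0},{"x":0,"y":0,"z":0,"turn":0},{"x":0,"y":0,"z":0,"turn":0},{"x":0,"y":0,"z":0,"turn":0}]'
python3 t.py 0 0 110
```

```text
time: 10.8
tool_pos: [0.4779, -0.2129, 0.1569]
tool_rot: [0.0, -0.147, 0.989, -0.0]
contact_force: [-0.6, -0.5, -1.9]
gripper_width: 0.274
grasp_force: 59.3
time: 11.3
tool_pos: [0.4824, -0.2117, 0.1568]
tool_rot: [-0.0, -0.147, 0.989, 0.0]
contact_force: [-0.5, -0.5, -2.3]
gripper_width: 0.268
grasp_force: 59.3
hook now: lx -0.18 ly -0.07 hz 124.30
tcp [ 0.4824 -0.2117  0.1568] heading 1.865 shift cm [-0.02  0.01  1.43] turn -0.0001 t 11.3 F [-0.46 -0.53 -2.34] tilt [-0. -0. -1.]
```

```bash
python3 -m crank '[{"x":0,"y":0,"z":0.3,"turn":0},{"x":0,"y":0,"z":0.3,"turn":0},{"x":0,"y":0,"z":0.2,"turn":0},{"x":0,"y":0,"z":0,"turn":0},{"x":0,"y":0,"z":0,"turn":0}]'
python3 -m crank '[{"x":0,"y":0,"z":0.2,"turn":0},{"x":0,"y":0,"z":0.2,"turn":0},{"x":0,"y":0,"z":0.1,"turn":0},{"x":0,"y":0,"z":0,"turn":0},{"x":0,"y":0,"z":0,"turn":0}]'
python3 t.py 0 0 110
```

```text
time: 11.8
tool_pos: [0.4823, -0.2116, 0.1486]
tool_rot: [-0.0, -0.147, 0.989, 0.0]
contact_force: [-0.2, 0.6, -1.0]
gripper_width: 0.273
grasp_force: 59.3
time: 12.3
tool_pos: [0.4824, -0.2117, 0.1438]
tool_rot: [-0.0, -0.147, 0.989, 0.0]
contact_force: [0.0, -0.4, -1.7]
gripper_width: 0.273
grasp_force: 59.3
hook now: lx -0.17 ly -0.09 hz 111.29
tcp [ 0.4824 -0.2117  0.1438] heading 1.865 shift cm [-0.02  0.01  0.13] turn -0.0001 t 12.3 F [ 0.01 -0.38 -1.67] tilt [-0.  0. -1.]
```

Now down in small steps through the bar-top level, watching the force.

```bash
R='null'; python3 -m crank '[{"x":0,"y":0,"z":0.1,"turn":0},{"x":0,"y":0,"z":0.1,"turn":0},{"x":0,"y":0,"z":0.05,"turn":0},{"x":0,"y":0,"z":0,"turn":0},{"x":0,"y":0,"z":0,"turn":0}]'
python3 t.py 0 0 110
```

```text
time: 12.8
tool_pos: [0.4824, -0.2117, 0.1413]
tool_rot: [-0.0, -0.147, 0.989, 0.0]
contact_force: [-0.5, -0.6, -1.2]
gripper_width: 0.27
grasp_force: 59.3
hook now: lx -0.18 ly -0.08 hz 108.80
tcp [ 0.4824 -0.2117  0.1413] heading 1.865 shift cm [-0.02  0.01 -0.12] turn -0.0001 t 12.8 F [-0.46 -0.61 -1.2 ] tilt [-0. -0. -1.]
```

```bash
python3 -m crank '[{"x":0,"y":0,"z":0.1,"turn":0},{"x":0,"y":0,"z":0.1,"turn":0},{"x":0,"y":0,"z":0,"turn":0},{"x":0,"y":0,"z":0,"turn":0},{"x":0,"y":0,"z":0,"turn":0}]'
python3 t.py 0 0 100
python3 -m crank '[{"x":0,"y":0,"z":0.1,"turn":0},{"x":0,"y":0,"z":0.1,"turn":0},{"x":0,"y":0,"z":0,"turn":0},{"x":0,"y":0,"z":0,"turn":0},{"x":0,"y":0,"z":0,"turn":0}]'
python3 t.py 0 0 100
```

```text
time: 13.3
tool_pos: [0.4824, -0.2117, 0.1393]
tool_rot: [-0.0, -0.147, 0.989, -0.0]
contact_force: [0.4, 0.4, -2.2]
gripper_width: 0.273
grasp_force: 59.3
hook now: lx -0.18 ly -0.10 hz 106.81
tcp [ 0.4824 -0.2117  0.1393] heading 1.8649 shift cm [-0.02  0.01  0.68] turn -0.0001 t 13.3 F [ 0.43  0.41 -2.25] tilt [-0. -0. -1.]
time: 13.8
tool_pos: [0.4824, -0.2117, 0.1373]
tool_rot: [0.0, -0.147, 0.989, 0.0]
contact_force: [0.1, -0.1, -0.9]
gripper_width: 0.273
grasp_force: 59.3
hook now: lx -0.15 ly -0.08 hz 104.83
tcp [ 0.4824 -0.2117  0.1373] heading 1.865 shift cm [-0.01  0.01  0.48] turn -0.0001 t 13.8 F [ 0.13 -0.14 -0.95] tilt [ 0.  0. -1.]
```

Well inside the notch with no side contact. Continuing to the jaws.

```bash
python3 -m crank '[{"x":0,"y":0,"z":0.1,"turn":0},{"x":0,"y":0,"z":0.1,"turn":0},{"x":0,"y":0,"z":0,"turn":0},{"x":0,"y":0,"z":0,"turn":0},{"x":0,"y":0,"z":0,"turn":0}]'
python3 -m crank '[{"x":0,"y":0,"z":0.1,"turn":0},{"x":0,"y":0,"z":0.05,"turn":0},{"x":0,"y":0,"z":0,"turn":0},{"x":0,"y":0,"z":0,"turn":0},{"x":0,"y":0,"z":0,"turn":0}]'
python3 t.py 0 0 97
```

```text
time: 14.3
tool_pos: [0.4824, -0.2117, 0.1353]
tool_rot: [0.0, -0.147, 0.989, 0.0]
contact_force: [-0.5, 0.3, -1.3]
gripper_width: 0.27
grasp_force: 59.3
time: 14.8
tool_pos: [0.4825, -0.2115, 0.1339]
tool_rot: [0.0, -0.147, 0.989, 0.0]
contact_force: [0.0, 1.4, 0.8]
gripper_width: 0.27
grasp_force: 59.5
hook now: lx -0.06 ly 0.00 hz 101.42
tcp [ 0.4825 -0.2115  0.1339] heading 1.8651 shift cm [-0.01 -0.    0.44] turn -0.0 t 14.8 F [0.03 1.35 0.8 ] tilt [ 0.  0. -1.]
```

```bash
python3 -m crank '[{"x":0,"y":0.03,"z":0.05,"turn":0},{"x":0,"y":0,"z":0.05,"turn":0},{"x":0,"y":0,"z":0,"turn":0},{"x":0,"y":0,"z":0,"turn":0}]'
python3 -m crank '[{"x":0,"y":0,"z":0.05,"turn":0},{"x":0,"y":0,"z":0,"turn":0},{"x":0,"y":0,"z":0,"turn":0}]'
python3 t.py 0 0 97
```

```text
time: 15.2
tool_pos: [0.4824, -0.2115, 0.133]
tool_rot: [0.0, -0.147, 0.989, -0.0]
contact_force: [0.3, 1.6, 1.2]
gripper_width: 0.271
grasp_force: 59.6
time: 15.5
tool_pos: [0.4825, -0.2115, 0.1325]
tool_rot: [0.0, -0.147, 0.989, -0.0]
contact_force: [-0.1, -0.0, 1.2]
gripper_width: 0.267
grasp_force: 59.7
hook now: lx -0.05 ly 0.01 hz 100.04
tcp [ 0.4825 -0.2115  0.1325] heading 1.865 shift cm [-0.  -0.   0.3] turn -0.0001 t 15.5 F [-0.08 -0.01  1.21] tilt [ 0. -0. -1.]
```

```bash
python3 -m crank '[{"x":0,"y":0,"z":0.05,"turn":0},{"x":0,"y":0,"z":0.05,"turn":0},{"x":0,"y":0,"z":0,"turn":0},{"x":0,"y":0,"z":0,"turn":0}]'
python3 -m crank '[{"x":0,"y":0,"z":0.05,"turn":0},{"x":0,"y":0,"z":0,"turn":0},{"x":0,"y":0,"z":0,"turn":0}]'
python3 t.py 0 0 97
```

```text
time: 15.9
tool_pos: [0.4825, -0.2115, 0.1316]
tool_rot: [0.0, -0.147, 0.989, -0.0]
contact_force: [-0.2, 0.0, 3.4]
gripper_width: 0.272
grasp_force: 59.9
time: 16.2
tool_pos: [0.4825, -0.2114, 0.1308]
tool_rot: [0.0, -0.147, 0.989, -0.0]
contact_force: [0.8, 0.0, 2.2]
gripper_width: 0.268
grasp_force: 59.8
hook now: lx -0.04 ly 0.14 hz 98.32
tcp [ 0.4825 -0.2114  0.1308] heading 1.865 shift cm [-0.   -0.01  0.13] turn -0.0001 t 16.2 F [0.78 0.01 2.24] tilt [ 0. -0. -1.]
```

```bash
python3 -m crank '[{"x":0,"y":0,"z":0.05,"turn":0},{"x":0,"y":0,"z":0,"turn":0},{"x":0,"y":0,"z":0,"turn":0}]'
python3 -m crank '[{"x":0,"y":0,"z":0.05,"turn":0},{"x":0,"y":0,"z":0,"turn":0},{"x":0,"y":0,"z":0,"turn":0}]'
python3 t.py 0 0 97
```

```text
time: 16.5
tool_pos: [0.4823, -0.2113, 0.13]
tool_rot: [-0.0, -0.147, 0.989, 0.0]
contact_force: [0.2, 0.8, 1.4]
gripper_width: 0.272
grasp_force: 59.8
time: 16.8
tool_pos: [0.4822, -0.2113, 0.1295]
tool_rot: [-0.0, -0.147, 0.989, 0.0]
contact_force: [1.3, 0.3, 0.4]
gripper_width: 0.271
grasp_force: 59.8
hook now: lx -0.30 ly 0.31 hz 96.99
tcp [ 0.4822 -0.2113  0.1295] heading 1.865 shift cm [-0.03 -0.03 -0.  ] turn -0.0001 t 16.8 F [1.32 0.25 0.41] tilt [-0.  0. -1.]
```

```bash
python3 -m crank '[{"x":0,"y":0,"z":0.05,"turn":0},{"x":0,"y":0,"z":0,"turn":0},{"x":0,"y":0,"z":0,"turn":0}]'
python3 -m crank '[{"x":0,"y":0,"z":0.05,"turn":0},{"x":0,"y":0,"z":0,"turn":0},{"x":0,"y":0,"z":0,"turn":0}]'
python3 t.py 0 0 97
```

```text
time: 17.1
tool_pos: [0.4823, -0.2113, 0.1295]
tool_rot: [-0.0, -0.147, 0.989, 0.0]
contact_force: [-0.7, 1.3, 3.2]
gripper_width: 0.271
grasp_force: 60.0
time: 17.4
tool_pos: [0.4823, -0.2114, 0.1294]
tool_rot: [-0.0, -0.147, 0.989, 0.0]
contact_force: [-2.2, 0.7, 5.9]
gripper_width: 0.273
grasp_force: 60.4
hook now: lx -0.18 ly 0.23 hz 96.94
tcp [ 0.4823 -0.2114  0.1294] heading 1.865 shift cm [-0.02 -0.02 -0.01] turn -0.0001 t 17.4 F [-2.17  0.75  5.88] tilt [-0.  0. -1.]
```

Position holds at 97 mm while the force rises, so it is on the floor. One more gentle press to confirm, then unload and open.

```bash
python3 -m crank '[{"x":0,"y":0,"z":0.08,"turn":0},{"x":0,"y":0,"z":0,"turn":0},{"x":0,"y":0,"z":0,"turn":0}]'
python3 -m crank '[{"x":0,"y":0,"z":-0.08,"turn":0},{"x":0,"y":0,"z":-0.08,"turn":0},{"x":0,"y":0,"z":0,"turn":0},{"x":0,"y":0,"z":0,"turn":0}]'
python3 t.py 0 0 97
```

```text
time: 17.7
tool_pos: [0.4824, -0.2114, 0.1294]
tool_rot: [-0.0, -0.147, 0.989, 0.0]
contact_force: [-3.1, 2.1, 9.0]
gripper_width: 0.271
grasp_force: 60.8
time: 18.1
tool_pos: [0.4822, -0.2113, 0.1294]
tool_rot: [-0.0, -0.147, 0.989, 0.0]
contact_force: [-0.8, 0.6, 2.2]
gripper_width: 0.274
grasp_force: 59.8
hook now: lx -0.22 ly 0.29 hz 96.95
tcp [ 0.4822 -0.2113  0.1294] heading 1.865 shift cm [-0.02 -0.03 -0.01] turn -0.0001 t 18.1 F [-0.75  0.63  2.15] tilt [-0.  0. -1.]
```

```bash
python3 -m crank '[{"x":0,"y":0,"z":0,"turn":0},{"x":0,"y":0,"z":0,"turn":0},{"x":0,"y":0,"z":0,"turn":0},{"x":0,"y":0,"z":0,"turn":0},{"x":0,"y":0,"z":0,"turn":0}]' 65
python3 -m crank '[{"x":0,"y":0,"z":-0.5,"turn":0},{"x":0,"y":0,"z":-1,"turn":0},{"x":0,"y":0,"z":-2,"turn":0},{"x":0,"y":0,"z":-3,"turn":0},{"x":0,"y":0,"z":-3,"turn":0}]'
python3 -m crank '[{"x":0,"y":0,"z":-3,"turn":0},{"x":0,"y":0,"z":-3,"turn":0},{"x":0,"y":0,"z":0,"turn":0},{"x":0,"y":0,"z":0,"turn":0},{"x":0,"y":0,"z":0,"turn":0}]'
python3 look.py w5
python3 - <<'E'
from h import *
f=np.load('w5.npz');d=f['d'];P=cloud(d,f['K'],f['T']);y=.2943;c,s=np.cos(y),np.sin(y)
Q=(P-[.4833,-.2113,0])@np.array([[c,-s,0],[s,c,0],[0,0,1]])
q=Q[(d>0)&(abs(Q[...,0])<.02)&(abs(Q[...,1])<.025)&(Q[...,2]>.155)&(Q[...,2]<.18)]
print(len(q),'grip top z (expect .165)',np.percentile(q[:,2],[50,95]),q.min(0),q.max(0))
E
```

```text
time: 18.6
tool_pos: [0.4823, -0.2114, 0.1295]
tool_rot: [-0.0, -0.147, 0.989, 0.0]
contact_force: [-0.4, 0.1, -0.1]
gripper_width: 0.654
grasp_force: 0.0
time: 19.1
tool_pos: [0.4822, -0.2113, 0.2263]
tool_rot: [0.0, -0.147, 0.989, -0.0]
contact_force: [0.7, -0.6, 0.1]
gripper_width: 0.65
grasp_force: 0.0
time: 19.6
tool_pos: [0.4818, -0.2111, 0.2835]
tool_rot: [-0.001, -0.147, 0.989, 0.001]
contact_force: [-0.2, 0.2, 0.2]
gripper_width: 0.647
grasp_force: 0.0
tcp [ 0.4818 -0.2111  0.2835] heading 1.865 shift cm [-8.87 40.27 -3.61] turn 0.1372 t 19.6 F [-0.25  0.16  0.16] tilt [-0.002  0.001 -1.   ]
601 grip top z (expect .165) [0.16450806 0.16591172] [-0.00894351 -0.01145181  0.15500079] [0.00515782 0.0115163  0.16663844]
```

View pics/w5.png

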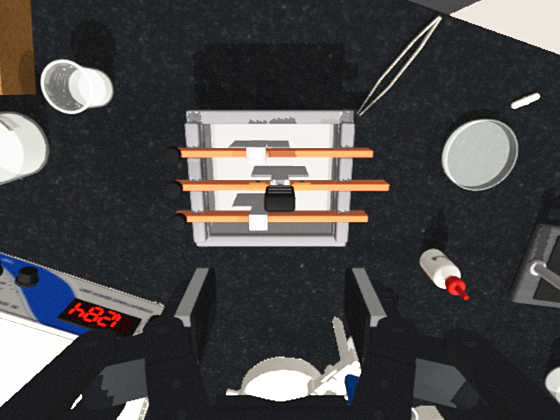

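The plate hangs upright in the notch with its grip at (280,197). The neighbours are in place at (257,153) and (258,222). The grip top at 0.165 m matches fully home.

```bash
python3 -c "
from plant import manip
print(manip.job_done())"
```

```text
the job is handed in; nothing more can be done
None
```

The test plate hangs upright in the middle bar's notch with its hook on the floor (about 97 mm, grip top at 165 mm), both neighbour plates still look in place, and the job was handed in at about 19.6 s; the hand-in gave no verdict.

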